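# Square the plates, lift the sagging bolt free and hold the guard gate ajar

### The job

Get the next job ready for the guarded bay: knock the ragged stack of four insulating plates square on its stand so that all their edges are flush, and leave it there. Then take the red handle of the gate's sagging bolt, lift the bolt over the bent lip of its keeper while pulling it back, without forcing it, and swing the gate toward the robot until it stands ajar at about 25 degrees. Finish still gripping the handle and holding the gate ajar, because its spring would close it; leave the cup, the grey core and the yellow tape undisturbed.

Things in the scene. Friction and masses are not known exactly. Their poses are not given: they have to be found in the camera images.
- stand: Fixed dark square steel plate 100 x 100 x 6 mm lying on the bench, with a black rubber block 38 x 38 mm on its middle whose top is 20 mm above the bench. The four plates lie on the block and overhang it, so fingertips may pass below the lowest plate. Origin: centre of its underside; axes parallel to its sides, z up.
- plate_1: Loose insulating plate, 52 x 52 x 5 mm, 40 g, brown, number 1 of 4 counted from below, lying on the rubber block with its underside 20 mm above the bench. Origin: centre of its underside; x and y parallel to its edges, z up. At the start shifted up to 6 mm and turned up to 0.1 rad on the stand.
- plate_2: Loose insulating plate, 52 x 52 x 5 mm, 40 g, brown, number 2 of 4 counted from below, lying on the plate below with its underside 25 mm above the bench. Origin: centre of its underside; x and y parallel to its edges, z up. At the start shifted up to 6 mm and turned up to 0.1 rad on the stand.
- plate_3: Loose insulating plate, 52 x 52 x 5 mm, 40 g, brown, number 3 of 4 counted from below, lying on the plate below with its underside 30 mm above the bench. Origin: centre of its underside; x and y parallel to its edges, z up. At the start shifted up to 6 mm and turned up to 0.1 rad on the stand.
- plate_4: Loose insulating plate, 52 x 52 x 5 mm, 40 g, brown, number 4 of 4 counted from below, lying on the plate below with its underside 35 mm above the bench. Origin: centre of its underside; x and y parallel to its edges, z up. At the start shifted up to 6 mm and turned up to 0.1 rad on the stand.
- guard_bay: Fixed low enclosure, 127 mm deep, 236 mm wide, clear walls 76 mm high, two dark front posts 106 mm high. Origin: on the bench under the middle of the closed gate; x from the gate into the bay, y along the closed gate from bolt to hinge, z up. The yellow-framed clear gate, 168 mm wide, top 100 mm above the bench, hangs on the +y post and swings out to -x.
- keeper: Brass keeper on the front of the bay's -y post, 26 mm wide, top 102 mm above the bench: a pocket open above and toward the gate, where its lip is bent up (lip top 73 mm above the bench). Its front cheek blocks the gate until the bolt is drawn. Origin and axes are those of guard_bay; the pocket's middle lies at (-0.018, -0.102, 0.08) m.
- gate_bolt: Steel bolt on the gate's front: 10 mm rod along the gate, 80 mm above the bench, with an upright red handle and an end tooth that reaches 16 mm below the rod's axis, behind the keeper's bent lip. It sags in tall guides (tops 111 mm above the bench), weighs 0.14 to 0.26 kg and drops if not held. Origin: on the hinge axis at bench height when shot and down; y is the drawing direction.
- bolt_handle (a point): Point to grip in the red upright handle of the bolt, 13 mm below its top. The red handle is 12 mm thick along the gate (y), 20 mm across it (x) and 42 mm high, from 109 to 151 mm above the bench with the bolt down; pinch it from above across the 12 mm. Axes: those of the gate (x into the bay, y toward the hinge, z up).
- gate_hinge (a point): Point on the gate's vertical hinge axis, 100 mm above the bench; with the gate closed and the bolt shot, the handle's grip point lies 126 mm from it along -y and 18 mm along -x. Axes turn with the gate.
- gate (a joint): Angle of the gate (rad): 0 closed, grows as it swings out toward the robot (clockwise seen from above, the handle turning with it), stops at 1.2. A spring closes it: about 0.35 N m shut and 0.65 N m at 0.45 rad.
- bolt_lift (a joint): Height of the bolt above its sagged rest (m): 0 down, 0.022 at most. It must be raised more than 0.010 to be drawn over the lip.
- bolt_draw (a joint): Distance (m) the bolt is pulled back toward the hinge: 0 to 0.002 at the start (shot), 0.044 fully back. It moves freely to about 0.0045, then meets the lip unless lifted; above 0.024 it is clear of lip and cheek and the gate can swing (the bolt may then come down). About 1 N of friction.
- cup_ferrules: Blue plastic tub, 71 mm wide, 41 mm high, standing on the bench; leave alone. Origin: centre of its underside.
- core_5: Bare grey steel ring core, 57 mm across, 20 mm high, lying on the bench; leave alone. Origin: centre of its underside.
- tape_yellow: Roll of yellow tape, 82 mm across, 19 mm high, lying on the bench; leave alone. Origin: centre of its underside.

How it is judged:
On the way, in this order (a step that is already met when the one before it is completed fails the run):
1. the four plates lie square on the stand, edges flush (horizontal distance between each of plate_2, plate_3, plate_4 and plate_1 below 0.003 m and angle between the x axis of each of plate_2, plate_3, plate_4 and the x axis of plate_1, either way round below 0.06 rad and z of plate_1 in the frame of stand between 0.018 and 0.022 m and horizontal distance between each of plate_1, plate_2, plate_3, plate_4 and stand below 0.015 m and z of plate_2 in the frame of stand between 0.023 and 0.027 m and z of plate_3 in the frame of stand between 0.028 and 0.032 m and z of plate_4 in the frame of stand between 0.033 and 0.037 m), for 0.3 s.
2. the bolt is drawn clear of the keeper (value of joint bolt_draw above 0.025 m), for 0.1 s.
3. the gate stands ajar while the bolt handle is held (value of joint bolt_draw above 0.025 m and value of joint gate between 0.26 and 0.65 rad and contact force between the fingers and gate_bolt above 2 N), for 0.3 s.
At the end, for the whole second after the job is handed in: Fingers press the bolt (> 2 N), drawn > 25 mm; gate still at 0.26 to 0.65 rad; plates on the block in order, within 15 mm of its middle, flush to 3 mm and 0.06 rad; cup, core and tape moved < 20 mm and not touching the bolt (all of step 1 and all of step 3 and velocity of joint gate between -0.05 and 0.05 rad/s and contact force between gate_bolt and cup_ferrules below 0.1 N and contact force between gate_bolt and core_5 below 0.1 N and contact force between gate_bolt and tape_yellow below 0.1 N and distance of each of cup_ferrules, core_5, tape_yellow from where it was at the start of the episode below 0.02 m); the arm keeps its last pose, push and grip.
It fails at once if the bolt is wrenched against the keeper with more than 40 N (contact force between gate_bolt and keeper above 40 N).
It fails at once if the cup, the grey core or the yellow tape is pushed away (20 mm) (distance of any of cup_ferrules, core_5, tape_yellow from where it was at the start of the episode above 0.02 m).
It also fails if it takes over 64 s, if anything falls off the work surface, if the arm or the gripper's body presses on something with over 40 N, if the wrist force passes 120 N, or if a joint passes its speed limit or range.

### The arm

A 6-joint arm with a two-finger parallel gripper is mounted at the origin on a cart in front of the work surface, level with it; the furniture and walls round the work are solid. World frame = base frame: x ahead of the robot, y to its left, z up, the work surface at z = 0. Lengths are in m, angles in rad, forces in N, time in s.
With the tool pointing down it reaches from about 0.35 to 0.975 m from the base axis. Payload 4.9 kg.
Tool frame: the origin (TCP) lies midway between the tips of the shut fingers; the grasp point (between the pads) lies 19 mm behind it; z points along the fingers, y is the direction in which the jaws open and shut (so a half turn about z gives the same grasp; the last joint's range is limited). The gripper opens to 85 mm and grips with 20 to 120 N. Pads are 22 mm wide; open, the fingers measure 114 mm over their backs; the gripper's body (76 mm by 85 mm) begins 54 mm behind the grasp point. The pads swing forward as they close: fully open they stand 13 mm farther back than shut.
Start: joints at [1.193, 0.053, 1.613, -0, 1.476, -0.119], TCP at [0.16, 0.604, 0.231] pointing down, gripper open.
Joint ranges: [-3.01, 3.01], [-1.01, 2.22], [0.06, 2.58], [-1.02, 4.17], [0.09, 2.62], [-3.14, 3.14]. Speed limits (rad/s): [2.57, 2.57, 3.14, 3.14, 3.14, 3.14].

### API

Orientations are given as a unit quaternion [w, x, y, z].
In Python, from plant import manip gives the robot as it stands. The module is installed in compiled form; this text tells all that it offers.
- The arm moves only by the tool move_arm, never from a script. Its argument "rows" is a list of rows, each an object of numbers: "tx", "ty", "tz": the shift along the tool's x, y, z in m; "ax", "ay", "az": the turn, a rotation vector about the tool's x, y, z in degrees; "jaw": the closure in counts, from 0 (fully open) to 255 (shut). In form: [{"tx": .., "ty": .., "tz": .., "ax": .., "ay": .., "az": .., "jaw": ..}, ...]. A call has 1 to 12 rows; each row shifts and turns the pose as measured when the row begins, along the tool's axes as they then stand; what a row does not reach is not made up. A row lasts 1/10 s, in which the tool goes at most 50 mm and 8.59 degrees, less where a joint would pass 70% of its speed; a pose out of reach is approached as far as the arm can. A call with a gripper value outside its range is refused whole. The fingers move at their own pace and stop on an object; the grip force is fixed at half the most. Time passes only in rows, so rows that do not move let the fingers close. It gives the time, the measured TCP pose, the force and the opening at its end, in the units of the state.
- manip.state(): the state, without advancing time (a new reading comes with each control period).
- manip.grab_frame(name): name is "side" or "top"; returns a dict with "color" (400x640x3 uint8, red, green, blue), "intrinsics" (3x3 intrinsics, pixels), "dist_coeffs" ([k1, k2, p1, p2, k3] as OpenCV has them; the pictures are not rectified), "R" (3x3) and "t" (3): a world point X has camera coordinates R X + t. Camera axes: x right, y down, z forward; pixel columns grow to the right and rows downward; lengths in m; the calibration is good to about 2 mm. A picture is of the moment at which its call begins. There is no depth.
- manip.job_done(): hands the job in, once; it reports no verdict.
The state is a dict: "time": time; "joint_pos": joint angles; "joint_vel": joint speeds; "joint_efforts": joint torques, N m; "tool_pos": TCP position; "tool_rot": TCP orientation; "contact_force": force on the tool from outside, world axes, zero at the start; "ft_torque": the same for the moment, N m; "gripper_width": opening from 0.0 (shut) to 1.0 (fully open).
Only numpy, scipy, OpenCV 4.12 (cv2) and the standard library are available. Lean on these libraries where they do the work, as an engineer would, in place of code of your own. Each camera call takes 0.05 s, during which the arm holds its last target.

## Working session

There is one attempt and no reset: what is moved stays moved. The work goes in short steps, Python scripts to look and compute and a tool call to move; the robot and the scene stay as the last step left them, time stands still between calls to the robot, and variables do not carry over. Pictures are saved under pics/ and viewed, and the job is handed in when it is done.

Besides the shell and the picture viewer there is one more tool, called after "Request:" by a JSON object that holds its "api" and its "payload". move_arm: Moves the arm, as the interface text tells. Its arguments: {"type":"object","properties":{"rows":{"type":"array"}},"required":["rows"]}

```bash
mkdir -p pics
python3 - <<'E'
from plant import manip
import cv2, pickle
print(manip.state())
d={}
for n in ("side","top"):
    f=manip.grab_frame(n); d[n]=f
    cv2.imwrite(f"pics/{n}0.png",f["color"][:,:,::-1])
    print(n,f["intrinsics"],f["dist_coeffs"],f["R"],f["t"])
pickle.dump(d,open("f0.pkl","wb"))
E
```

```text
{'time': 0.0, 'joint_pos': array([ 1.19301323e+00,  5.33939658e-02,  1.61429566e+00, -1.10027164e-05,
        1.47601391e+00, -1.19014033e-01]), 'joint_vel': array([ 1.05275749e-03,  7.58060943e-04,  9.24582657e-04, -4.33483619e-05,
       -8.74033122e-04, -1.10328220e-05]), 'joint_efforts': array([ 2.37904431e-03, -3.93692636e+01, -3.70177031e+01,  1.93712174e-05,
        7.07997009e-03, -2.25653429e-05]), 'tool_pos': array([0.1597094 , 0.60359999, 0.23003903]), 'tool_rot': array([-2.54174107e-04,  1.29023251e-01,  9.91641007e-01, -1.02439255e-03]), 'contact_force': array([-0.69314605, -0.15815707, -0.37661651]), 'ft_torque': array([-0.00738359,  0.02650848,  0.02341642]), 'gripper_width': 0.9990284353810732}
side [[406.28522295   0.         323.88231883]
 [  0.         406.28522295 197.38292194]
 [  0.           0.           1.        ]] [-0.08093081  0.          0.          0.          0.        ] [[-0.99542276 -0.0955274  -0.00283556]
 [-0.05303016  0.57678631 -0.81517198]
 [ 0.07950677 -0.81129037 -0.57921206]] [0.54059174 0.08275256 0.96872151]
top [[479.24234662   0.         320.30476192]
 [  0.         479.24234662 203.03076146]
 [  0.           0.           1.        ]] [-0.06786462  0.          0.          0.          0.        ] [[-0.01764195 -0.99984118  0.00252515]
 [-0.99421585  0.01727498 -0.10600199]
 [ 0.10594153 -0.00438063 -0.99436271]] [0.05901642 0.52358575 1.28386395]
```

View pics/side0.png

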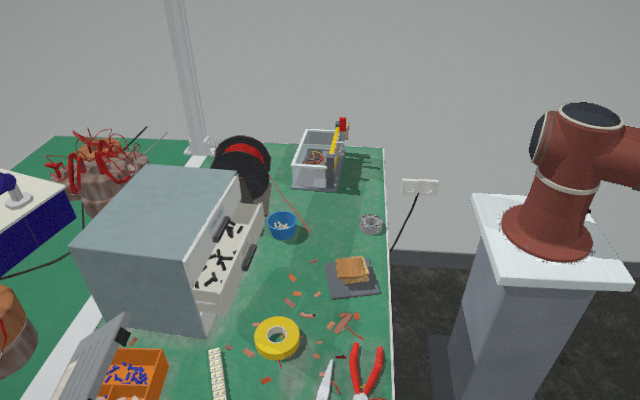

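View pics/top0.png

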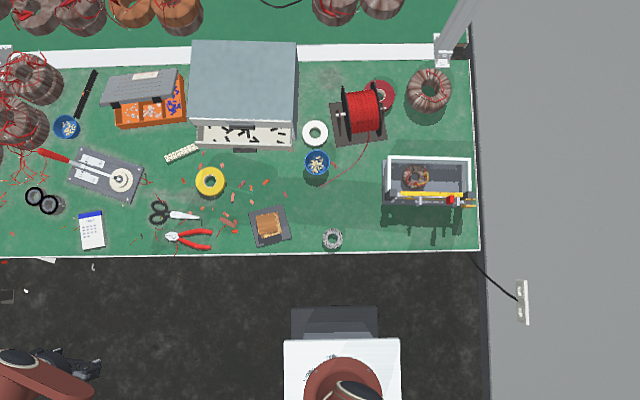

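Run:
```python
import cv2,pickle,numpy as np
d=pickle.load(open("f0.pkl","rb"))
def crop(n,x0,y0,w,h,s): return cv2.resize(d[n]["color"][y0:y0+h,x0:x0+w,::-1],None,fx=s,fy=s,interpolation=cv2.INTER_CUBIC)
a=crop("side",315,245,75,60,8);b=crop("top",240,195,60,60,8)
cv2.imwrite("pics/c_side.png",a);cv2.imwrite("pics/c_top.png",b)
cv2.imwrite("pics/g_side.png",crop("side",285,110,75,85,7));cv2.imwrite("pics/g_top.png",crop("top",375,145,110,70,7))
```

```text
(no output)
```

View pics/c_side.png

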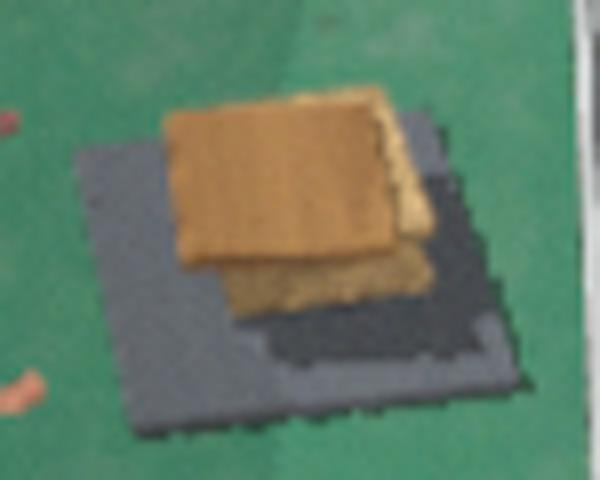

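View pics/c_top.png

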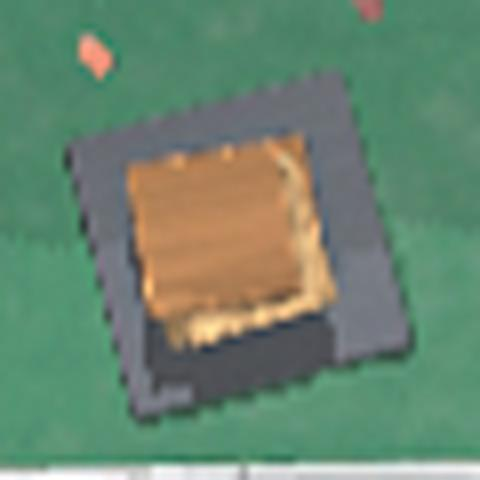

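View pics/g_side.png

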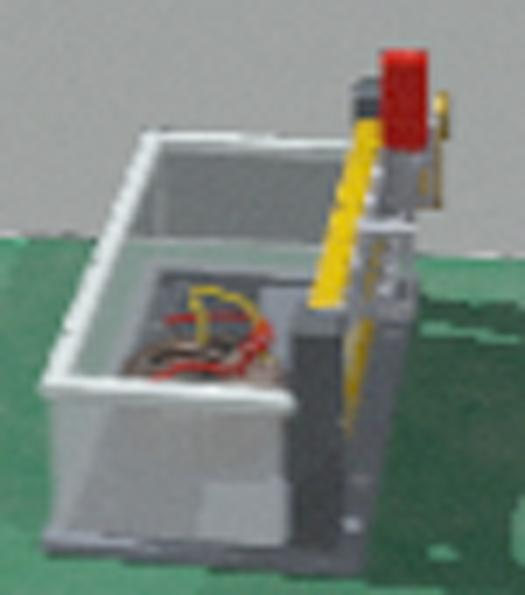

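View pics/g_top.png

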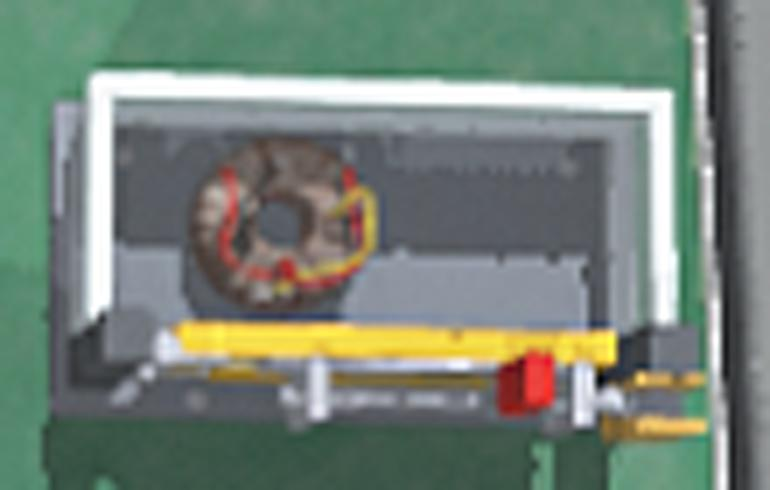

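```bash
cat > h.py <<'E'
import cv2,numpy as np
def ray(f,px,z):
    px=np.array(px,float).reshape(-1,1,2)
    u=cv2.undistortPoints(px,f["intrinsics"],np.array(f["dist_coeffs"])).reshape(-1,2)
    R=np.array(f["R"]);t=np.array(f["t"]);C=-R.T@t
    D=np.c_[u,np.ones(len(u))]@R
    s=(z-C[2])/D[:,2]
    return (C+D*s[:,None])[:,:2]
def proj(f,P):
    return cv2.projectPoints(np.array(P,float).reshape(-1,1,3),cv2.Rodrigues(np.array(f["R"]))[0],np.array(f["t"]),f["intrinsics"],np.array(f["dist_coeffs"]))[0].reshape(-1,2)
E
python3 - <<'E'
from h import *
import pickle
d=pickle.load(open("f0.pkl","rb"))
np.set_printoptions(precision=4,suppress=True)
T,S=d["top"],d["side"]
def tp(l): return np.array(l)/8-0.5+np.array([0.5,0.5])*1/1*0+[240,195]+0.06
def sd(l): return np.array(l)/8-0.5+0.06+[315,245]
def rep(n,P):
    print(n,"\n",P,"c",P.mean(0),"sides",[np.round(np.linalg.norm(P[i]-P[(i+1)%4]),4) for i in range(4)],"ang",[np.round(np.degrees(np.arctan2(*(P[(i+1)%4]-P[i])[::-1]))%90,1) for i in range(4)])
rep("stand top",ray(T,tp([(72,145),(340,75),(412,345),(140,412)]),.006))
rep("stand side",ray(S,sd([(80,152),(432,108),(522,382),(138,428)]),.006))
rep("p4 top",ray(T,tp([(128,165),(283,147),(303,297),(150,313)]),.04))
rep("p4 side",ray(S,sd([(165,115),(378,100),(397,248),(182,262)]),.04))
g=lambda l:np.array(l)/7-0.43+[375,145]
gs=lambda l:np.array(l)/7-0.43+[285,110]
rep("rim outer(back l,r)",ray(T,g([(90,75),(672,92),(672,330),(85,325)]),.076))
print("gate top ends",ray(T,g([(178,332),(615,347),(178,350),(615,362)]),.1))
print("handle top",ray(T,g([(503,352+8),(553,352),(553,398),(503,410)]),.151))
print("handle side top", ray(S,gs([(384,50),(427,50)]),.151))
E
```

```text
stand top 
 [[0.5033 0.2496]
 [0.5262 0.1562]
 [0.432  0.1322]
 [0.4105 0.2264]] c [0.468  0.1911] sides [np.float64(0.0962), np.float64(0.0972), np.float64(0.0966), np.float64(0.0957)] ang [np.float64(13.7), np.float64(14.3), np.float64(12.9), np.float64(14.1)]
stand side 
 [[0.5261 0.1613]
 [0.4315 0.1356]
 [0.4082 0.2323]
 [0.5028 0.2557]] c [0.4671 0.1963] sides [np.float64(0.098), np.float64(0.0995), np.float64(0.0975), np.float64(0.0972)] ang [np.float64(15.2), np.float64(13.6), np.float64(13.9), np.float64(13.9)]
p4 top 
 [[0.4932 0.2257]
 [0.4984 0.1731]
 [0.4476 0.1668]
 [0.443  0.2185]] c [0.4706 0.196 ] sides [np.float64(0.0528), np.float64(0.0512), np.float64(0.0519), np.float64(0.0507)] ang [np.float64(5.7), np.float64(7.1), np.float64(5.0), np.float64(8.2)]
p4 side 
 [[0.5022 0.1801]
 [0.4474 0.1695]
 [0.4416 0.2218]
 [0.4942 0.2313]] c [0.4713 0.2007] sides [np.float64(0.0558), np.float64(0.0526), np.float64(0.0535), np.float64(0.0518)] ang [np.float64(10.9), np.float64(6.3), np.float64(10.2), np.float64(8.8)]
rim outer(back l,r) 
 [[ 0.6445 -0.1314]
 [ 0.6347 -0.3555]
 [ 0.5427 -0.3505]
 [ 0.5484 -0.1263]] c [ 0.5926 -0.2409] sides [np.float64(0.2242), np.float64(0.0921), np.float64(0.2243), np.float64(0.0963)] ang [np.float64(87.5), np.float64(86.9), np.float64(88.6), np.float64(86.9)]
gate top ends [[ 0.5421 -0.1573]
 [ 0.5337 -0.3209]
 [ 0.5353 -0.1571]
 [ 0.5281 -0.3206]]
handle top [[ 0.5236 -0.2646]
 [ 0.5262 -0.2828]
 [ 0.5097 -0.282 ]
 [ 0.5057 -0.2638]]
handle side top [[ 0.5251 -0.2787]
 [ 0.5077 -0.2803]]
```

Request:
{"api": "move_arm", "payload": {"rows": [{"tx":-0.035,"ty":-0.028},{"tx":-0.035,"ty":-0.028},{"tx":-0.035,"ty":-0.028},{"tx":-0.035,"ty":-0.028},{"tx":-0.035,"ty":-0.028},{"tx":-0.035,"ty":-0.028},{"tx":-0.035,"ty":-0.028},{"tx":-0.035,"ty":-0.028},{"tx":-0.035,"ty":-0.028},{"tx":-0.035,"ty":-0.028},{"tx":-0.035,"ty":-0.028},{"tx":0,"ty":0}]}}

```text
schema error: expected keys tx, ty, tz, ax, ay, az, jaw
```

```bash
cat >> h.py <<'E'
from scipy.spatial.transform import Rotation as Ro
def need(s,p,yaw):
    """tool shift and az (deg) to reach p with tool y at world angle yaw deg (mod 180), tool straight down"""
    w,x,y,z=s["tool_rot"]; R=Ro.from_quat([x,y,z,w])
    a=np.radians(yaw); best=None
    for k in (0,np.pi):
        yv=np.array([np.cos(a+k),np.sin(a+k),0]); zv=np.array([0,0,-1.]); G=Ro.from_matrix(np.c_[np.cross(yv,zv),yv,zv])
        r=(R.inv()*G).as_rotvec(degrees=True)
        if best is None or np.linalg.norm(r)<np.linalg.norm(best): best=r
    d=R.inv().apply(np.array(p)-s["tool_pos"])
    M=R.as_matrix()
    print("t",round(s["time"],2),"pos",np.round(s["tool_pos"],4),"yang",np.round(np.degrees(np.arctan2(M[1,1],M[0,1])),1),"F",np.round(s["contact_force"],1),"w",round(s["gripper_width"],3))
    print("shift",np.round(d,4),"turn",np.round(best,2))
E
python3 -c "
from h import *
from plant import manip
s=manip.state();need(s,[.468,.193,.012],104);print(s['joint_pos'])"
```

```text
t 0.1 pos [0.1597 0.6037 0.2302] yang 75.2 F [-0.1 -0.4  1.1] w 0.998
shift [-0.4031 -0.3177  0.2187] turn [ -0.1   -0.04 -28.83]
[ 1.19300541e+00  5.33272263e-02  1.61416490e+00 -4.18751563e-05
  1.47600132e+00 -1.19010190e-01]
```

Request:
{"api": "move_arm", "payload": {"rows": [{"tx":-0.035,"ty":-0.028,"tz":0,"ax":0,"ay":0,"az":0,"jaw":0},{"tx":-0.035,"ty":-0.028,"tz":0,"ax":0,"ay":0,"az":0,"jaw":0},{"tx":-0.035,"ty":-0.028,"tz":0,"ax":0,"ay":0,"az":0,"jaw":0},{"tx":-0.035,"ty":-0.028,"tz":0,"ax":0,"ay":0,"az":0,"jaw":0},{"tx":-0.035,"ty":-0.028,"tz":0,"ax":0,"ay":0,"az":0,"jaw":0},{"tx":-0.035,"ty":-0.028,"tz":0,"ax":0,"ay":0,"az":0,"jaw":0},{"tx":-0.035,"ty":-0.028,"tz":0,"ax":0,"ay":0,"az":0,"jaw":0},{"tx":-0.035,"ty":-0.028,"tz":0,"ax":0,"ay":0,"az":0,"jaw":0},{"tx":-0.035,"ty":-0.028,"tz":0,"ax":0,"ay":0,"az":0,"jaw":0},{"tx":-0.035,"ty":-0.028,"tz":0,"ax":0,"ay":0,"az":0,"jaw":0},{"tx":-0.035,"ty":-0.028,"tz":0,"ax":0,"ay":0,"az":0,"jaw":0},{"tx":0,"ty":0,"tz":0,"ax":0,"ay":0,"az":0,"jaw":0}]}}

```text
time: 1.3
tool_pos: [0.4607, 0.1916, 0.2241]
tool_rot: [-0.002, 0.126, 0.992, -0.004]
contact_force: [-0.6, -0.4, 0.8]
gripper_width: 1.001
```

```bash
python3 -c "
from h import *
from plant import manip
s=manip.state();need(s,[.468,.193,.012],104);print(s['joint_pos'])"
```

```text
t 1.3 pos [0.4607 0.1916 0.2241] yang 75.5 F [-0.6 -0.4  0.8] w 1.001
shift [-0.0074  0.0051  0.2121] turn [ -0.45  -0.31 -28.53]
[ 0.24829333 -0.245725    1.9029511  -0.00619242  1.49154617 -1.06832624]
```

Request:
{"api": "move_arm", "payload": {"rows": [{"tx":-0.007,"ty":0.005,"tz":0.02,"ax":-0.45,"ay":-0.3,"az":-7,"jaw":0},{"tx":0,"ty":0,"tz":0.03,"ax":0,"ay":0,"az":-7,"jaw":0},{"tx":0,"ty":0,"tz":0.03,"ax":0,"ay":0,"az":-7,"jaw":0},{"tx":0,"ty":0,"tz":0.03,"ax":0,"ay":0,"az":-7.5,"jaw":0},{"tx":0,"ty":0,"tz":0.02,"ax":0,"ay":0,"az":0,"jaw":0},{"tx":0,"ty":0,"tz":0,"ax":0,"ay":0,"az":0,"jaw":0}]}}

```text
time: 1.9
tool_pos: [0.4673, 0.196, 0.0893]
tool_rot: [0.0, -0.131, 0.991, 0.001]
contact_force: [-0.2, 0.2, -0.5]
gripper_width: 0.999
```

```bash
cat > look.py <<'E'
import sys
from h import *
from plant import manip
import pickle
# look.py tag cam x0 y0 w h s
tag=sys.argv[1]
for a in sys.argv[2:]:
    n,x0,y0,w,h,k=a.split(","); x0,y0,w,h,k=map(int,(x0,y0,w,h,k))
    f=manip.grab_frame(n); pickle.dump(f,open(f"{tag}_{n}.pkl","wb"))
    cv2.imwrite(f"pics/{tag}_{n}.png",cv2.resize(f["color"][y0:y0+h,x0:x0+w,::-1],None,fx=k,fy=k,interpolation=cv2.INTER_CUBIC))
E
python3 look.py a side,285,190,130,120,5 top,200,160,120,95,6
python3 -c "
from h import *
from plant import manip
s=manip.state();need(s,[.468,.193,.012],104);print(s['joint_pos'])"
```

```text
t 2.0 pos [0.4696 0.1965 0.0926] yang 105.0 F [0.7 0.2 1.6] w 1.002
shift [ 0.0029 -0.003   0.0806] turn [0.07 0.35 1.03]
[ 2.49334260e-01 -1.01105362e-01  2.00554285e+00  1.27408493e-03
  1.23112544e+00 -1.58422614e+00]
```

View pics/a_side.png

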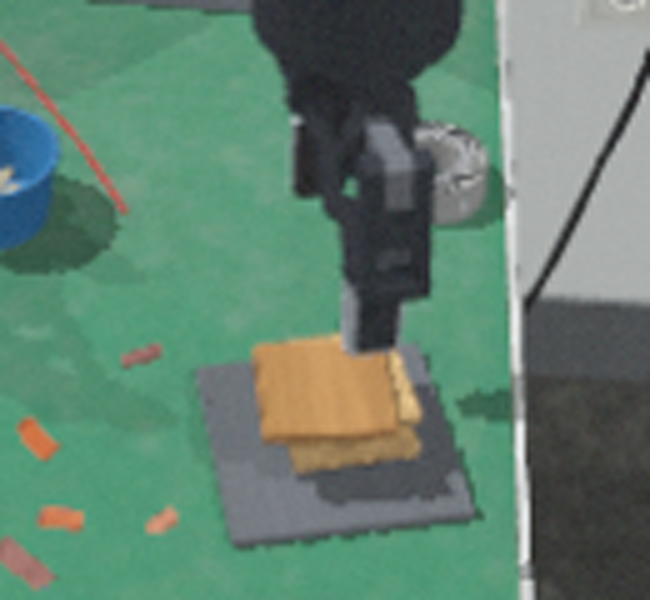

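View pics/a_top.png

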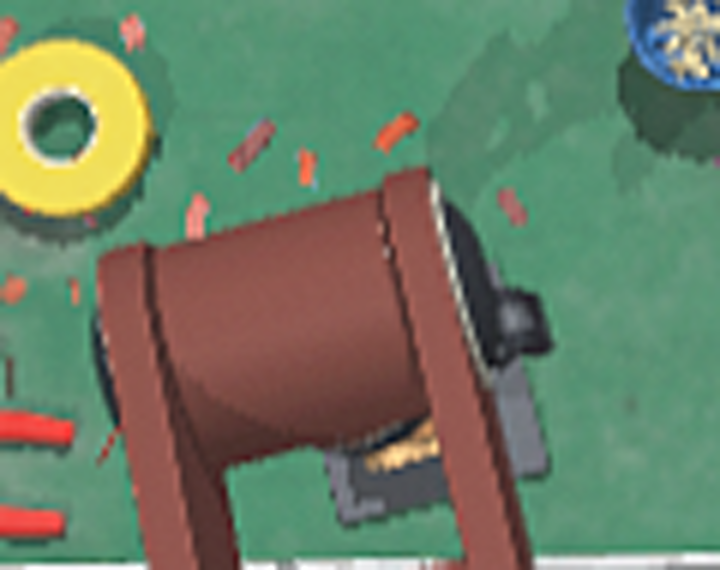

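```bash
python3 -c "
from h import *
import pickle
f=pickle.load(open('a_side.pkl','rb'))
c=np.array([.4696,.1965]);u=np.array([np.cos(np.radians(105)),np.sin(np.radians(105))])
v=np.array([-u[1],u[0]])
for z in (.095,.105,.115):
  P=[[*(c+a*u+b*v),z] for a in(.0425,.057) for b in(-.011,.011)]
  print(z,np.round((proj(f,P)-[285,190])*5))
"
```

```text
0.095 [[329. 356.]
 [387. 349.]
 [338. 384.]
 [396. 376.]]
0.105 [[330. 337.]
 [388. 330.]
 [339. 364.]
 [398. 357.]]
0.115 [[331. 317.]
 [389. 310.]
 [340. 344.]
 [399. 337.]]
```

Request:
{"api": "move_arm", "payload": {"rows": [{"tx":0.003,"ty":-0.003,"tz":0.03,"ax":0,"ay":0.3,"az":1,"jaw":0},{"tx":0,"ty":0,"tz":0.03,"ax":0,"ay":0,"az":0,"jaw":0},{"tx":0,"ty":0,"tz":0.012,"ax":0,"ay":0,"az":0,"jaw":0},{"tx":0,"ty":0,"tz":0,"ax":0,"ay":0,"az":0,"jaw":0}]}}

```text
time: 2.4
tool_pos: [0.4744, 0.196, 0.0278]
tool_rot: [0.008, -0.122, 0.992, 0.002]
contact_force: [0.1, -0.7, 0.1]
gripper_width: 1.0
```

```bash
python3 -c "
from h import *
from plant import manip
s=manip.state();need(s,[.468,.193,.01],104)"
```

```text
t 2.4 pos [0.4744 0.196  0.0278] yang 104.0 F [ 0.1 -0.7  0.1] w 1.0
shift [ 0.0072 -0.0014  0.0177] turn [0.09 0.95 0.04]
```

Request:
{"api": "move_arm", "payload": {"rows": [{"tx":0.006,"ty":-0.001,"tz":0.008,"ax":0,"ay":0.9,"az":0,"jaw":0},{"tx":0.001,"ty":0,"tz":0.008,"ax":0,"ay":0,"az":0,"jaw":0},{"tx":0,"ty":0,"tz":0,"ax":0,"ay":0,"az":0,"jaw":0}]}}

```text
time: 2.7
tool_pos: [0.4706, 0.1943, 0.015]
tool_rot: [0.003, -0.122, 0.992, 0.001]
contact_force: [-0.7, 0.2, 0.7]
gripper_width: 0.999
```

```bash
python3 -c "
from h import *
from plant import manip
s=manip.state();need(s,[.468,.193,.01],104)"
```

```text
t 2.7 pos [0.4706 0.1943 0.015 ] yang 104.1 F [-0.7  0.2  0.7] w 0.999
shift [ 0.0029 -0.0006  0.005 ] turn [0.09 0.38 0.06]
```

Request:
{"api": "move_arm", "payload": {"rows": [{"tx":0.003,"ty":-0.001,"tz":0.005,"ax":0,"ay":0.4,"az":0,"jaw":0},{"tx":0,"ty":0,"tz":0,"ax":0,"ay":0,"az":0,"jaw":60},{"tx":0,"ty":0,"tz":0,"ax":0,"ay":0,"az":0,"jaw":80},{"tx":0,"ty":0,"tz":0,"ax":0,"ay":0,"az":0,"jaw":90},{"tx":0,"ty":0,"tz":0,"ax":0,"ay":0,"az":0,"jaw":110},{"tx":0,"ty":0,"tz":0,"ax":0,"ay":0,"az":0,"jaw":120},{"tx":0,"ty":0,"tz":0,"ax":0,"ay":0,"az":0,"jaw":120},{"tx":0,"ty":0,"tz":0,"ax":0,"ay":0,"az":0,"jaw":120}]}}

```text
time: 3.5
tool_pos: [0.4697, 0.1934, 0.0121]
tool_rot: [0.002, -0.122, 0.992, 0.001]
contact_force: [-0.7, 1.3, 1.3]
gripper_width: 0.598
```

```bash
python3 look.py b side,285,190,130,120,5
python3 -c "
from h import *
from plant import manip
s=manip.state();need(s,[.468,.193,.01],104)"
```

```text
t 3.55 pos [0.4697 0.1934 0.0121] yang 104.1 F [0.5 1.  0.8] w 0.602
shift [0.0018 0.     0.0021] turn [0.14 0.21 0.05]
```

View pics/b_side.png

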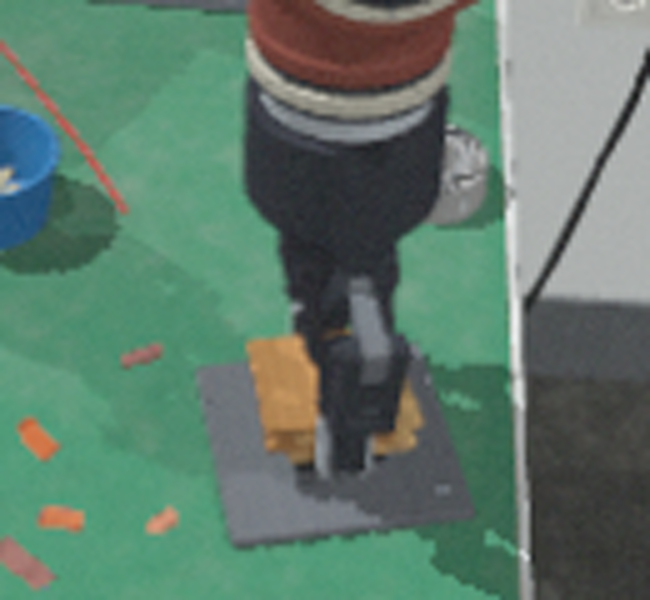

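Request:
{"api": "move_arm", "payload": {"rows": [{"tx":0,"ty":0,"tz":0,"ax":0,"ay":0,"az":0,"jaw":60},{"tx":0,"ty":0,"tz":0,"ax":0,"ay":0,"az":0,"jaw":0},{"tx":0,"ty":0,"tz":0,"ax":0,"ay":0,"az":0,"jaw":0},{"tx":0,"ty":0,"tz":0,"ax":0,"ay":0,"az":0,"jaw":0},{"tx":0,"ty":0,"tz":-0.03,"ax":0,"ay":0,"az":0,"jaw":0},{"tx":0,"ty":0,"tz":-0.03,"ax":0,"ay":0,"az":0,"jaw":0},{"tx":0,"ty":0,"tz":0,"ax":0,"ay":0,"az":8,"jaw":0},{"tx":0,"ty":0,"tz":0,"ax":0,"ay":0,"az":8,"jaw":0},{"tx":0,"ty":0,"tz":0,"ax":0,"ay":0,"az":8,"jaw":0},{"tx":0,"ty":0,"tz":0,"ax":0,"ay":0,"az":8,"jaw":0},{"tx":0,"ty":0,"tz":0,"ax":0,"ay":0,"az":8,"jaw":0},{"tx":0,"ty":0,"tz":0,"ax":0,"ay":0,"az":8,"jaw":0}]}}

```text
time: 4.75
tool_pos: [0.469, 0.1923, 0.074]
tool_rot: [0.001, 0.308, 0.951, 0.001]
contact_force: [-1.1, -0.1, -0.4]
gripper_width: 1.003
```

Request:
{"api": "move_arm", "payload": {"rows": [{"tx":0,"ty":0,"tz":0,"ax":0,"ay":0,"az":8,"jaw":0},{"tx":0,"ty":0,"tz":0,"ax":0,"ay":0,"az":8,"jaw":0},{"tx":0,"ty":0,"tz":0,"ax":0,"ay":0,"az":8,"jaw":0},{"tx":0,"ty":0,"tz":0,"ax":0,"ay":0,"az":8,"jaw":0},{"tx":0,"ty":0,"tz":0,"ax":0,"ay":0,"az":8,"jaw":0},{"tx":0,"ty":0,"tz":0,"ax":0,"ay":0,"az":0,"jaw":0},{"tx":0,"ty":0,"tz":0,"ax":0,"ay":0,"az":0,"jaw":0}]}}

```text
time: 5.45
tool_pos: [0.4687, 0.1919, 0.0736]
tool_rot: [0.0, 0.625, 0.78, 0.001]
contact_force: [-0.3, -0.1, -0.3]
gripper_width: 1.002
```

```bash
python3 look.py c side,285,190,130,120,5 top,200,160,120,95,6
python3 -c "
from h import *
from plant import manip
s=manip.state();need(s,[.468,.193,.01],14);print(s['joint_pos'])"
```

```text
t 5.55 pos [0.4687 0.1919 0.0737] yang 12.5 F [1.4 0.  0.6] w 0.999
shift [ 0.0012 -0.0005  0.0637] turn [ 0.09 -0.02 -1.46]
[ 2.41403406e-01 -7.84242822e-02  2.01953135e+00  3.21468527e-04
  1.19886554e+00  2.24999061e-02]
```

View pics/c_side.png

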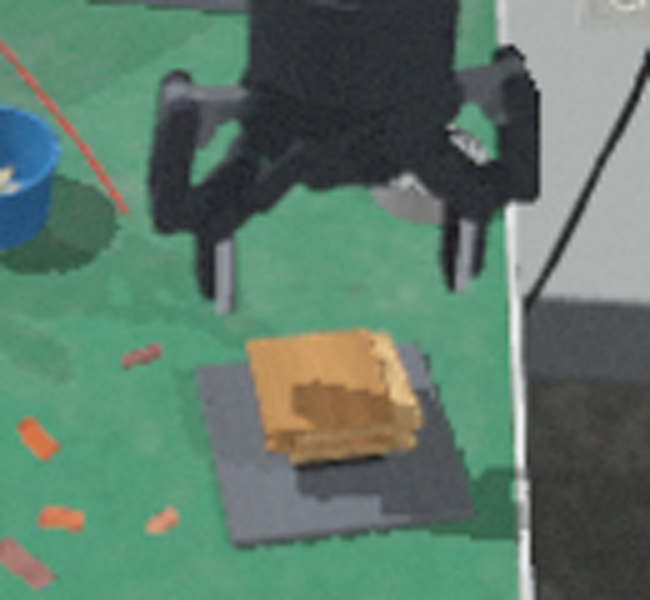

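Request:
{"api": "move_arm", "payload": {"rows": [{"tx":0.001,"ty":0,"tz":0.02,"ax":0,"ay":0,"az":-1.5,"jaw":0},{"tx":0,"ty":0,"tz":0.02,"ax":0,"ay":0,"az":0,"jaw":0},{"tx":0,"ty":0,"tz":0.01,"ax":0,"ay":0,"az":0,"jaw":0},{"tx":0,"ty":0,"tz":0,"ax":0,"ay":0,"az":0,"jaw":0}]}}

```text
time: 5.95
tool_pos: [0.4699, 0.1933, 0.0235]
tool_rot: [0.001, 0.613, 0.79, 0.002]
contact_force: [-0.3, -0.3, -0.4]
gripper_width: 1.003
```

```bash
python3 -c "
from h import *
from plant import manip
s=manip.state();need(s,[.468,.193,.012],14)"
```

```text
t 5.95 pos [0.4699 0.1933 0.0235] yang 14.4 F [-0.3 -0.3 -0.4] w 1.003
shift [ 0.0002 -0.0019  0.0115] turn [ 0.27 -0.01  0.42]
```

Request:
{"api": "move_arm", "payload": {"rows": [{"tx":0,"ty":-0.002,"tz":0.008,"ax":0.3,"ay":0,"az":0.4,"jaw":0},{"tx":0,"ty":0,"tz":0.003,"ax":0,"ay":0,"az":0,"jaw":0},{"tx":0,"ty":0,"tz":0,"ax":0,"ay":0,"az":0,"jaw":60},{"tx":0,"ty":0,"tz":0,"ax":0,"ay":0,"az":0,"jaw":75},{"tx":0,"ty":0,"tz":0,"ax":0,"ay":0,"az":0,"jaw":90},{"tx":0,"ty":0,"tz":0,"ax":0,"ay":0,"az":0,"jaw":110},{"tx":0,"ty":0,"tz":0,"ax":0,"ay":0,"az":0,"jaw":120},{"tx":0,"ty":0,"tz":0,"ax":0,"ay":0,"az":0,"jaw":120},{"tx":0,"ty":0,"tz":0,"ax":0,"ay":0,"az":0,"jaw":120}]}}

```text
time: 6.85
tool_pos: [0.4697, 0.1933, 0.0147]
tool_rot: [0.001, 0.615, 0.788, 0.001]
contact_force: [0.4, 0.5, -1.0]
gripper_width: 0.594
```

Request:
{"api": "move_arm", "payload": {"rows": [{"tx":0,"ty":0,"tz":0,"ax":0,"ay":0,"az":0,"jaw":90},{"tx":0,"ty":0,"tz":0,"ax":0,"ay":0,"az":0,"jaw":60},{"tx":0,"ty":0,"tz":0,"ax":0,"ay":0,"az":0,"jaw":0},{"tx":0,"ty":0,"tz":0,"ax":0,"ay":0,"az":0,"jaw":0},{"tx":0,"ty":0,"tz":0,"ax":0,"ay":0,"az":0,"jaw":0},{"tx":0,"ty":0,"tz":0,"ax":0,"ay":0,"az":0,"jaw":0},{"tx":0,"ty":0,"tz":-0.03,"ax":0,"ay":0,"az":0,"jaw":0},{"tx":0,"ty":0,"tz":-0.03,"ax":0,"ay":0,"az":0,"jaw":0},{"tx":0,"ty":0,"tz":-0.04,"ax":0,"ay":0,"az":0,"jaw":0},{"tx":0,"ty":0,"tz":-0.04,"ax":0,"ay":0,"az":0,"jaw":0},{"tx":0,"ty":0,"tz":0,"ax":0,"ay":0,"az":0,"jaw":0}]}}

```text
time: 7.95
tool_pos: [0.4682, 0.1928, 0.1582]
tool_rot: [-0.0, 0.615, 0.788, -0.0]
contact_force: [0.1, -0.5, 0.2]
gripper_width: 0.998
```

```bash
python3 look.py d side,310,240,80,65,8 top,200,160,120,95,6
python3 -c "
from h import *
from plant import manip
s=manip.state();need(s,[.468,.193,.01],14);print(s['joint_pos'])"
```

```text
t 8.05 pos [0.465  0.1919 0.1526] yang 14.0 F [-0.5 -0.3 -0. ] w 1.001
shift [0.0003 0.0045 0.1425] turn [-0.55 -0.01  0.05]
[ 2.43313581e-01 -1.75109855e-01  1.96475609e+00  2.01530962e-04
  1.36162309e+00 -1.87601193e-03]
```

View pics/d_side.png

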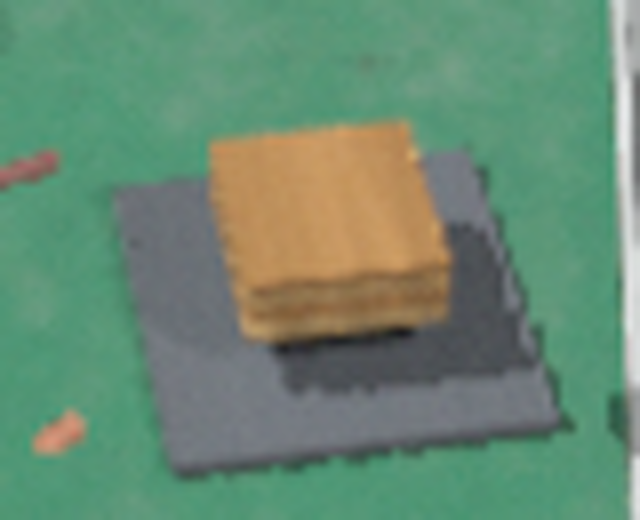

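```bash
python3 -c "
from h import *
import pickle
f=pickle.load(open('d_side.pkl','rb'))
q=lambda l:np.array(l)/8-.44+[310,240]
P=ray(f,q([(210,143),(408,122),(450,265),(243,288)]),.04);print(P,P.mean(0))
print([np.round(np.linalg.norm(P[i]-P[(i+1)%4]),4) for i in range(4)])
for z in (.02,):print((proj(f,np.c_[P,np.full(4,z)])-[310,240]+.44)*8)
"
```

```text
[[0.50120795 0.1755613 ]
 [0.45013872 0.16300278]
 [0.43847991 0.21366995]
 [0.48936927 0.2261183 ]] [0.46979896 0.19458808]
[np.float64(0.0526), np.float64(0.052), np.float64(0.0524), np.float64(0.0519)]
[[208.88102717 198.15144732]
 [404.1490369  177.03899855]
 [445.30484935 320.62297192]
 [241.32387992 343.70661333]]
```

Request:
{"api": "move_arm", "payload": {"rows": [{"tx":0,"ty":0,"tz":-0.015,"ax":0,"ay":0,"az":-8,"jaw":0},{"tx":0,"ty":0,"tz":-0.015,"ax":0,"ay":0,"az":-8,"jaw":0},{"tx":0,"ty":0,"tz":-0.015,"ax":0,"ay":0,"az":-8,"jaw":0},{"tx":0,"ty":0,"tz":-0.015,"ax":0,"ay":0,"az":-8,"jaw":0},{"tx":0,"ty":0,"tz":-0.015,"ax":0,"ay":0,"az":-8,"jaw":0},{"tx":0,"ty":0,"tz":-0.015,"ax":0,"ay":0,"az":-8,"jaw":0},{"tx":0,"ty":0,"tz":-0.015,"ax":0,"ay":0,"az":-8,"jaw":0},{"tx":0,"ty":0,"tz":-0.015,"ax":0,"ay":0,"az":-8,"jaw":0},{"tx":0,"ty":0,"tz":0,"ax":0,"ay":0,"az":-8,"jaw":0},{"tx":0,"ty":0,"tz":0,"ax":0,"ay":0,"az":0,"jaw":0}]}}

```text
time: 9.05
tool_pos: [0.4569, 0.1897, 0.2509]
tool_rot: [-0.026, 0.009, 1.0, -0.007]
contact_force: [-0.0, -0.1, 0.5]
gripper_width: 1.002
```

```bash
python3 look.py e side,285,110,75,85,7 top,220,180,80,75,8
python3 -c "
from h import *
from plant import manip
s=manip.state();need(s,[.5165,-.273,.22],87.2);print(s['joint_pos'])"
```

```text
t 9.15 pos [0.4569 0.1897 0.251 ] yang 88.8 F [-0.5 -0.8 -0.5] w 1.004
shift [-0.0709 -0.461   0.0337] turn [-0.82 -2.91  1.6 ]
[ 2.42973529e-01 -2.39801410e-01  1.85406310e+00  1.57045144e-04
  1.58011659e+00 -1.30693408e+00]
```

View pics/e_side.png

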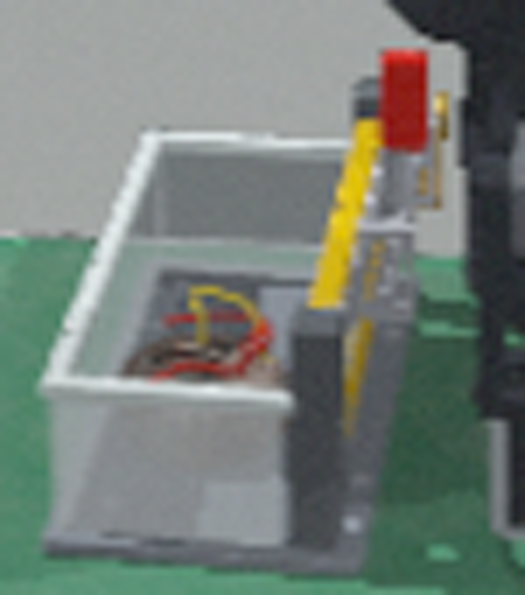

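Request:
{"api": "move_arm", "payload": {"rows": [{"tx":-0.006,"ty":-0.035,"tz":0,"ax":-0.8,"ay":-2.9,"az":1.6,"jaw":0},{"tx":-0.006,"ty":-0.042,"tz":0,"ax":0,"ay":0,"az":0,"jaw":0},{"tx":-0.006,"ty":-0.042,"tz":0,"ax":0,"ay":0,"az":0,"jaw":0},{"tx":-0.006,"ty":-0.042,"tz":0,"ax":0,"ay":0,"az":0,"jaw":0},{"tx":-0.006,"ty":-0.042,"tz":0,"ax":0,"ay":0,"az":0,"jaw":0},{"tx":-0.006,"ty":-0.042,"tz":0,"ax":0,"ay":0,"az":0,"jaw":0},{"tx":-0.006,"ty":-0.042,"tz":0,"ax":0,"ay":0,"az":0,"jaw":0},{"tx":-0.006,"ty":-0.042,"tz":0,"ax":0,"ay":0,"az":0,"jaw":0},{"tx":-0.006,"ty":-0.042,"tz":0,"ax":0,"ay":0,"az":0,"jaw":0},{"tx":-0.006,"ty":-0.042,"tz":0,"ax":0,"ay":0,"az":0,"jaw":0},{"tx":-0.006,"ty":-0.04,"tz":0,"ax":0,"ay":0,"az":0,"jaw":0},{"tx":0,"ty":0,"tz":0,"ax":0,"ay":0,"az":0,"jaw":0}]}}

```text
time: 10.35
tool_pos: [0.4916, -0.2814, 0.2345]
tool_rot: [-0.009, 0.039, 0.999, 0.003]
contact_force: [0.0, 0.6, 0.0]
gripper_width: 1.001
```

```bash
python3 look.py g side,270,30,110,150,5 top,220,180,80,75,8
python3 -c "
from h import *
from plant import manip
s=manip.state();need(s,[.5165,-.273,.22],87.2);print(s['joint_pos'])"
```

```text
t 10.45 pos [ 0.4917 -0.278   0.2345] yang 85.8 F [-0.4  0.7  0.4] w 0.996
shift [-0.0246  0.0066  0.0141] turn [ 0.43 -1.03 -1.4 ]
[-0.64438048 -0.0789073   1.73804426 -0.00366958  1.50165478 -2.14162897]
```

View pics/g_side.png

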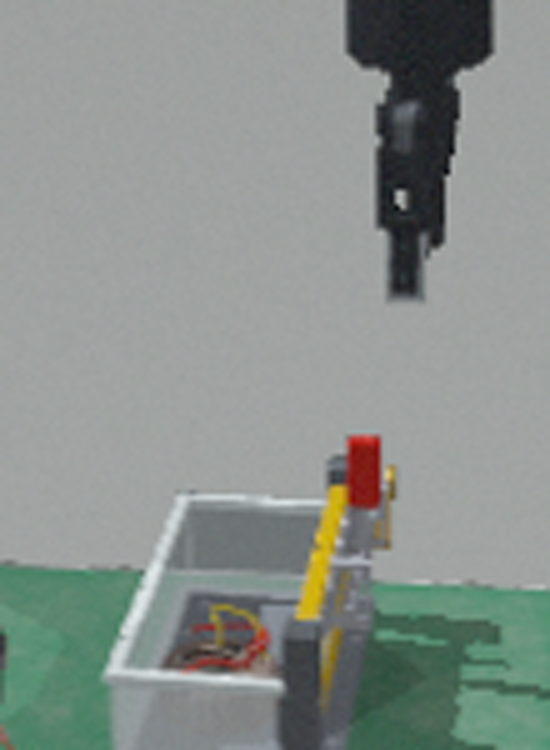

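View pics/g_top.png

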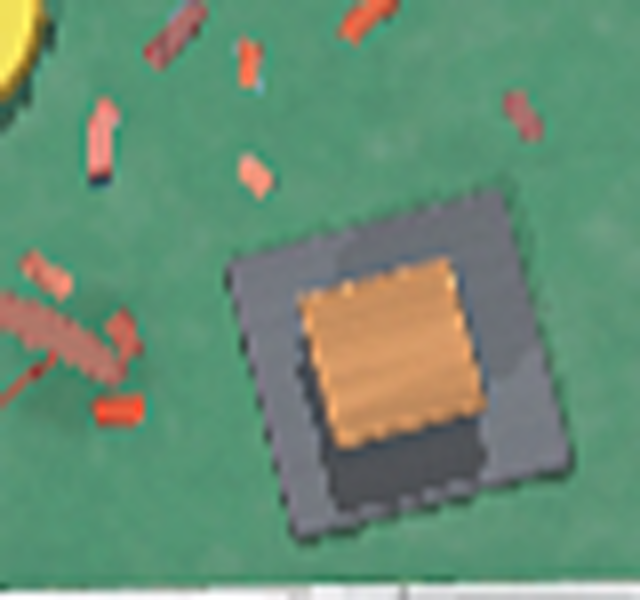

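Request:
{"api": "move_arm", "payload": {"rows": [{"tx":-0.012,"ty":0.003,"tz":0,"ax":0.4,"ay":-1,"az":-1.4,"jaw":110},{"tx":-0.012,"ty":0.003,"tz":0,"ax":0,"ay":0,"az":0,"jaw":110},{"tx":0,"ty":0,"tz":0,"ax":0,"ay":0,"az":0,"jaw":110},{"tx":0,"ty":0,"tz":0,"ax":0,"ay":0,"az":0,"jaw":110}]}}

```text
time: 10.85
tool_pos: [0.5186, -0.2682, 0.2334]
tool_rot: [0.0, 0.022, 1.0, 0.001]
contact_force: [0.3, -0.4, -0.4]
gripper_width: 0.568
```

```bash
python3 -c "
from h import *
from plant import manip
s=manip.state();need(s,[.5165,-.273,.18],87.2);print(s['joint_pos'])"
```

```text
t 10.85 pos [ 0.5186 -0.2682  0.2334] yang 87.5 F [ 0.3 -0.4 -0.4] w 0.568
shift [ 0.0019 -0.0049  0.0534] turn [0.1  0.02 0.31]
[-6.05534311e-01 -4.53110136e-02  1.70765138e+00  1.66112015e-03
  1.47989700e+00 -2.13301471e+00]
```

Request:
{"api": "move_arm", "payload": {"rows": [{"tx":0.002,"ty":-0.005,"tz":0.02,"ax":0,"ay":0,"az":0.3,"jaw":110},{"tx":0,"ty":0,"tz":0.02,"ax":0,"ay":0,"az":0,"jaw":110},{"tx":0,"ty":0,"tz":0.01,"ax":0,"ay":0,"az":0,"jaw":110},{"tx":0,"ty":0,"tz":0,"ax":0,"ay":0,"az":0,"jaw":110},{"tx":0,"ty":0,"tz":0,"ax":0,"ay":0,"az":0,"jaw":110}]}}

```text
time: 11.35
tool_pos: [0.5182, -0.271, 0.1844]
tool_rot: [0.002, 0.022, 1.0, -0.0]
contact_force: [-0.4, 0.2, 0.4]
gripper_width: 0.567
```

```bash
python3 look.py i side,290,70,80,90,7 top,375,145,110,70,7
python3 -c "
from h import *
from plant import manip
s=manip.state();need(s,[.5165,-.273,.119],87.2)"
```

```text
t 11.45 pos [ 0.5184 -0.2712  0.1848] yang 87.4 F [-0.2  0.6  0.1] w 0.569
shift [ 0.0021 -0.0018  0.0658] turn [-0.05  0.24  0.23]
```

View pics/i_side.png

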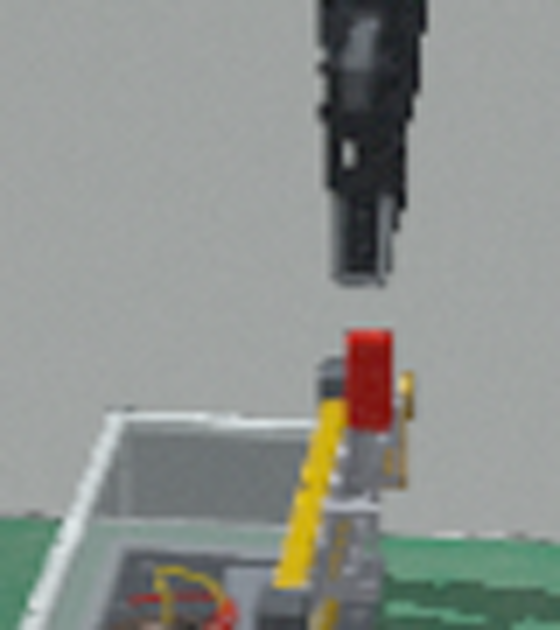

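View pics/i_top.png

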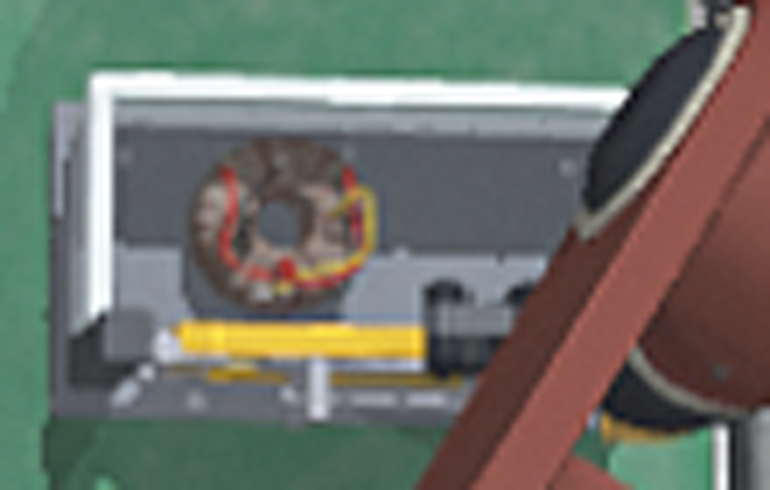

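```bash
python3 -c "
from h import *
import pickle
f=pickle.load(open('i_side.pkl','rb'))
c=np.array([.5184,-.2712]);y=np.array([.049,.999]);x=np.array([.999,-.049])
o=lambda P:np.round((proj(f,P)-[290,70]+.43)*7)
print('finger tip',o([[*(c+.0245*y+b*x),.187] for b in(-.011,.011)]))
h=np.array([.5165,-.273])
print('handle top near',o([[*(h+a*y+b*x),.151] for a in(-.006,.006) for b in(-.01,.01)]),'bottom',o([[*(h+.006*y+b*x),.109] for b in(-.01,.01)]))
"
```

```text
finger tip [[388. 280.]
 [331. 277.]]
handle top near [[395. 332.]
 [346. 329.]
 [393. 344.]
 [343. 341.]] bottom [[390. 439.]
 [341. 436.]]
```

```bash
python3 -c "
from h import *
import pickle
d=pickle.load(open('f0.pkl','rb'))
T=d['top']['color'].astype(int)
for r in range(193,206): print(r,' '.join('%3d,%3d'%tuple(T[r,c,:2]) for c in range(444,457)))
t=d['top'];print('C',-t['R'].T@t['t'])
h=np.array([.516,-.277]);y=np.array([.049,.999]);x=np.array([.999,-.049])
for h in ([.5165,-.273],[.516,-.277]):
  h=np.array(h);print(np.round(proj(t,[[*(h+a*y+b*x),z] for z in (.151,.109) for a in(-.006,.006) for b in(-.01,.01)]),1))
S=d['side']['color'].astype(int)
print()
for r in range(114,134): print(r,' '.join('%3d,%3d'%tuple(S[r,c,:2]) for c in range(337,349)))
"
```

```text
193 248,223 248,224 249,226 238,203 237,202 240,205 240,207 240,208 240,208 240,206 236,199 251,228 250,224
194 242,217 243,217 244,221 234,201 233,201 236,211 222,180 225,177 225,189 219,183 236,207 244,221 243,218
195 241,210 243,214 246,222 236,206 228,180 209,171 209,102 220, 90 220,126 212,114 236,205 247,227 248,226
196 228,200 231,207 228,186 202,160 176,104 111, 30 222, 43 235, 53 232, 46 232, 32 208,161 238,212 234,195
197 161,166 155,163 134, 90 115, 23 115, 21 104, 23 225, 55 237, 66 233, 60 237, 46 170,136 158,161 117,112
198  96, 99  98, 84 118, 38 124, 27 122, 32 108, 29 229, 56 237, 68 233, 61 241, 52 137,104 108,122 100,106
199 113,106 113, 98 125, 49 126, 30 125, 35 113, 37 228, 56 235, 65 235, 64 243, 54 127, 89  99,107  93, 99
200 104,102 105, 96 125, 48 128, 30 125, 34 113, 34 230, 58 237, 68 235, 65 243, 51 133, 94 105,112  95,102
201  91, 99  97, 89 125, 45 129, 33 125, 35 113, 32 227, 58 238, 66 235, 58 242, 46 129, 89  96,105 100,104
202  93,100  96, 89 126, 44 133, 33 131, 33 128, 38 187, 46 205, 49 202, 39 209, 69 145,133 131,139 109,114
203  97,102 101,103 
[... 1883 characters left out ...]

127 191,163 181,141 158, 85 140, 30 141, 33 140, 33 140, 31 142, 30 145, 31 162,149 152,145 106, 93
128 211,181 201,157 167, 97 139, 24 137, 19 140, 31 139, 20 140, 33 147, 28 128,101 134,119 104, 89
129 211,181 199,157 168, 96 139, 25 139, 25 137, 21 138, 27 140, 25 139, 26 119, 94 128,113 100, 86
130 215,185 210,180 173,120 143, 34 139, 25 141, 26 139, 27 140, 28 127, 35 120,103 130,117 150,146
131 205,175 170,144 140,119 114, 83 113, 64 121, 72 119, 58 132, 62 117, 80 112,108 119,108 150,151
132 208,177 177,153 128,124  98, 97 104,107 110,112 115,115 131,131 121,122 114,118 121,111 147,147
133 203,173 180,165 130,129  98, 99 104,108 106,109 112,115 122,124 110,113 109,108 117,107 150,150
```

Request:
{"api": "move_arm", "payload": {"rows": [{"tx":0.002,"ty":-0.006,"tz":0.01,"ax":0,"ay":0.2,"az":0.2,"jaw":110},{"tx":0,"ty":0,"tz":0.01,"ax":0,"ay":0,"az":0,"jaw":110},{"tx":0,"ty":0,"tz":0,"ax":0,"ay":0,"az":0,"jaw":110}]}}

```text
time: 11.75
tool_pos: [0.5168, -0.2784, 0.1654]
tool_rot: [0.002, 0.024, 1.0, -0.002]
contact_force: [-0.3, -0.2, 0.1]
gripper_width: 0.567
```

```bash
python3 -c "
from h import *
from plant import manip
s=manip.state();need(s,[.516,-.2775,.121],87.2)"
```

```text
t 11.75 pos [ 0.5168 -0.2784  0.1654] yang 87.2 F [-0.3 -0.2  0.1] w 0.567
shift [0.001  0.001  0.0444] turn [-0.17  0.19  0.  ]
```

Request:
{"api": "move_arm", "payload": {"rows": [{"tx":0.001,"ty":0.001,"tz":0.015,"ax":-0.1,"ay":0.2,"az":0,"jaw":110},{"tx":0,"ty":0,"tz":0.015,"ax":0,"ay":0,"az":0,"jaw":110},{"tx":0,"ty":0,"tz":0.012,"ax":0,"ay":0,"az":0,"jaw":110},{"tx":0,"ty":0,"tz":0,"ax":0,"ay":0,"az":0,"jaw":110}]}}

```text
time: 12.15
tool_pos: [0.5151, -0.277, 0.1185]
tool_rot: [-0.001, 0.025, 1.0, 0.0]
contact_force: [0.2, -0.5, -0.0]
gripper_width: 0.565
```

```bash
python3 look.py k side,290,70,80,90,7
python3 -c "
from h import *
from plant import manip
s=manip.state();need(s,[.516,-.2775,.121],87.2)"
```

```text
t 12.2 pos [ 0.5155 -0.2773  0.1194] yang 87.2 F [-0.3 -0.3 -0.1] w 0.569
shift [-0.0005 -0.0002 -0.0016] turn [-0.03 -0.07 -0.02]
```

View pics/k_side.png

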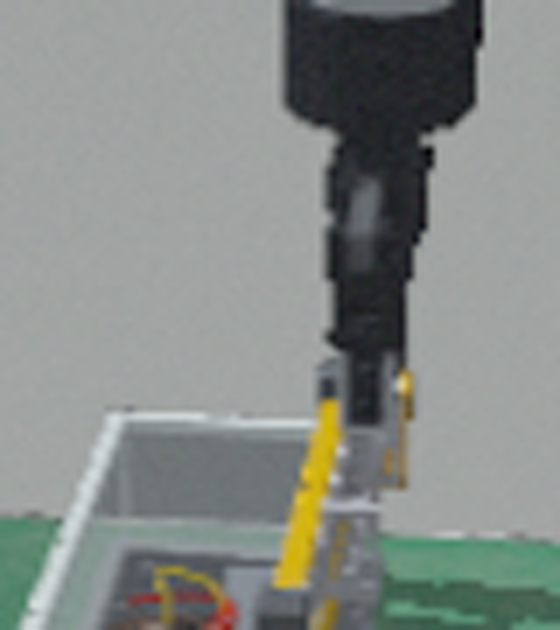

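Request:
{"api": "move_arm", "payload": {"rows": [{"tx":0,"ty":0,"tz":-0.001,"ax":0,"ay":0,"az":0,"jaw":180},{"tx":0,"ty":0,"tz":0,"ax":0,"ay":0,"az":0,"jaw":200},{"tx":0,"ty":0,"tz":0,"ax":0,"ay":0,"az":0,"jaw":215},{"tx":0,"ty":0,"tz":0,"ax":0,"ay":0,"az":0,"jaw":255},{"tx":0,"ty":0,"tz":0,"ax":0,"ay":0,"az":0,"jaw":255},{"tx":0,"ty":0,"tz":0,"ax":0,"ay":0,"az":0,"jaw":255}]}}

```text
time: 12.8
tool_pos: [0.5163, -0.2777, 0.1219]
tool_rot: [0.0, 0.024, 1.0, -0.001]
contact_force: [0.5, -0.2, -1.9]
gripper_width: 0.128
```

```bash
python3 -c "
from h import *
from plant import manip
s=manip.state();need(s,[.516,-.2775,.121],87.2)"
```

```text
t 12.8 pos [ 0.5163 -0.2777  0.1219] yang 87.2 F [ 0.5 -0.2 -1.9] w 0.128
shift [0.0003 0.0002 0.0009] turn [-0.11  0.04  0.05]
```

Request:
{"api": "move_arm", "payload": {"rows": [{"tx":0,"ty":0,"tz":-0.005,"ax":0,"ay":0,"az":0,"jaw":255},{"tx":0,"ty":0,"tz":-0.005,"ax":0,"ay":0,"az":0,"jaw":255},{"tx":0,"ty":0,"tz":-0.005,"ax":0,"ay":0,"az":0,"jaw":255},{"tx":0,"ty":0,"tz":0,"ax":0,"ay":0,"az":0,"jaw":255}]}}

```text
time: 13.2
tool_pos: [0.5163, -0.2776, 0.1381]
tool_rot: [0.0, 0.024, 1.0, -0.001]
contact_force: [0.1, -0.7, -1.2]
gripper_width: 0.129
```

```bash
python3 look.py l side,290,70,80,90,7
python3 -c "
from h import *
from plant import manip
s=manip.state();need(s,[.5163,-.2777,.1379],87.2)"
```

```text
t 13.25 pos [ 0.5163 -0.2776  0.1378] yang 87.3 F [-0.7 -0.3  0. ] w 0.129
shift [-0.     -0.0001 -0.0001] turn [-0.11  0.05  0.06]
```

View pics/l_side.png

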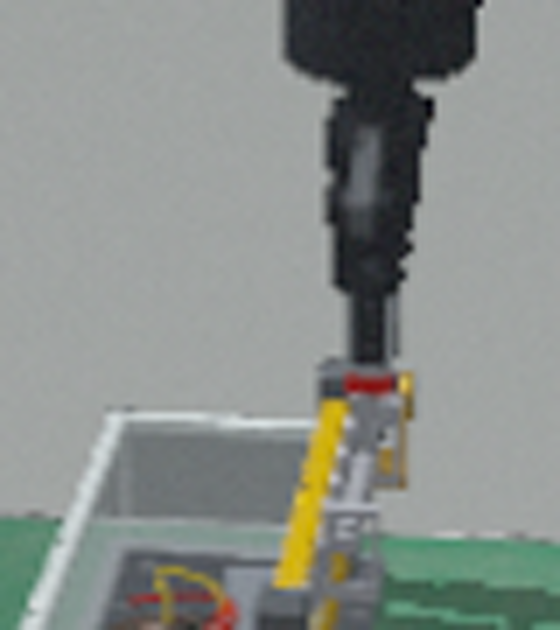

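Request:
{"api": "move_arm", "payload": {"rows": [{"tx":0,"ty":0.004,"tz":0,"ax":0,"ay":0,"az":0,"jaw":255},{"tx":0,"ty":0.004,"tz":0,"ax":0,"ay":0,"az":0,"jaw":255},{"tx":0,"ty":0.002,"tz":0,"ax":0,"ay":0,"az":0,"jaw":255}]}}

```text
time: 13.55
tool_pos: [0.5167, -0.2673, 0.1377]
tool_rot: [0.0, 0.024, 1.0, -0.001]
contact_force: [-0.2, 0.1, -2.0]
gripper_width: 0.131
```

```bash
python3 -c "
from h import *
from plant import manip
s=manip.state();need(s,[.518,-.2437,.1379],87.2)"
```

```text
t 13.55 pos [ 0.5167 -0.2673  0.1377] yang 87.2 F [-0.2  0.1 -2. ] w 0.131
shift [-0.0002  0.0237 -0.0003] turn [-0.14  0.06  0.03]
```

Request:
{"api": "move_arm", "payload": {"rows": [{"tx":0,"ty":0.005,"tz":0,"ax":0,"ay":0,"az":0,"jaw":255},{"tx":0,"ty":0.005,"tz":0,"ax":0,"ay":0,"az":0,"jaw":255},{"tx":0,"ty":0.005,"tz":0,"ax":0,"ay":0,"az":0,"jaw":255},{"tx":0,"ty":0.005,"tz":0,"ax":0,"ay":0,"az":0,"jaw":255},{"tx":0,"ty":0.004,"tz":0,"ax":0,"ay":0,"az":0,"jaw":255},{"tx":0,"ty":0,"tz":0,"ax":0,"ay":0,"az":0,"jaw":255}]}}

```text
time: 14.15
tool_pos: [0.5179, -0.2403, 0.1373]
tool_rot: [0.0, 0.024, 1.0, -0.001]
contact_force: [-0.7, -0.6, -1.9]
gripper_width: 0.131
```

```bash
python3 look.py m side,290,70,80,90,7
python3 -c "
from h import *
from plant import manip
s=manip.state();need(s,[.518,-.2437,.1379],87.2)"
```

```text
t 14.2 pos [ 0.5178 -0.2404  0.1373] yang 87.3 F [ 0.   0.9 -1. ] w 0.13
shift [-0.0003 -0.0033 -0.0006] turn [-0.1   0.03  0.07]
```

View pics/m_side.png

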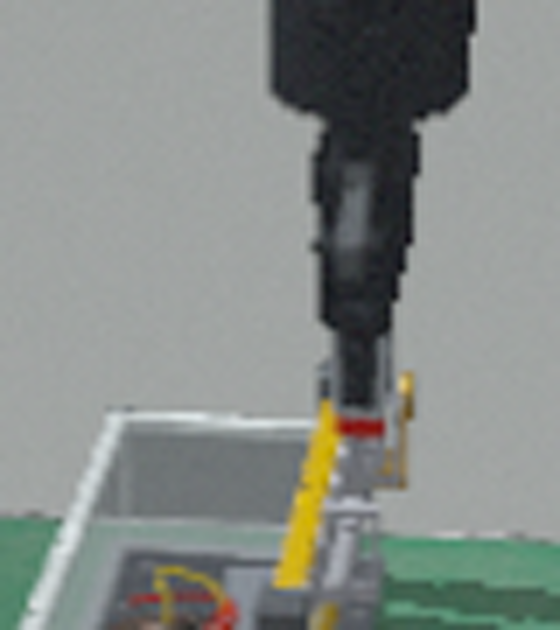

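Request:
{"api": "move_arm", "payload": {"rows": [{"tx":0.0047,"ty":0.001,"tz":0,"ax":0,"ay":0,"az":3,"jaw":255},{"tx":0.0047,"ty":0.001,"tz":0,"ax":0,"ay":0,"az":3,"jaw":255},{"tx":0.0047,"ty":0.001,"tz":0,"ax":0,"ay":0,"az":3,"jaw":255},{"tx":0,"ty":0,"tz":0,"ax":0,"ay":0,"az":0,"jaw":255}]}}

```text
time: 14.6
tool_pos: [0.5046, -0.2359, 0.1374]
tool_rot: [0.001, 0.104, 0.995, -0.001]
contact_force: [0.1, -0.5, -1.5]
gripper_width: 0.128
```

```bash
cat > gt.py <<'E'
from h import *
from plant import manip
import sys
s=manip.state()
H=np.array([.5405,-.1528]);v=s["tool_pos"][:2]-H
r=np.hypot(*v)
# gate angle from x offset 18 mm fixed: phi
# gate frame y axis angle yaw: v=(-.018,-L) rotated
L=np.sqrt(r*r-.018**2)
a0=np.arctan2(-L,-.018); a=np.arctan2(v[1],v[0])
th=np.degrees((a-a0+np.pi)%(2*np.pi)-np.pi)
print("gate angle deg (from pos)",round(-(th+2.8),2),"draw(min)",round(.126-L,4))
need(s,s["tool_pos"],87.2-float(sys.argv[1]))
tgt=np.radians(-2.8-float(sys.argv[1]));x=np.array([np.cos(tgt),np.sin(tgt)]);y=np.array([-x[1],x[0]])
p=H-.018*x-.089*y
need(s,[*p,s["tool_pos"][2]],87.2-float(sys.argv[1]))
E
python3 gt.py 25
```

```text
gate angle deg (from pos) 9.08 draw(min) 0.0373
t 14.6 pos [ 0.5046 -0.2359  0.1374] yang 78.1 F [ 0.1 -0.5 -1.5] w 0.128
shift [0. 0. 0.] turn [-0.08  0.17 15.91]
t 14.6 pos [ 0.5046 -0.2359  0.1374] yang 78.1 F [ 0.1 -0.5 -1.5] w 0.128
shift [ 0.0237  0.008  -0.0001] turn [-0.08  0.17 15.91]
```

```bash
python3 look.py n side,290,70,80,100,6 top,375,145,110,70,7; python3 -c "
from plant import manip
for i in range(1): print(manip.state()['contact_force'],manip.state()['ft_torque'])"
```

```text
[ 0.36464541  0.29277056 -1.22280723] [0.06890848 0.00680453 0.43412779]
```

View pics/n_side.png

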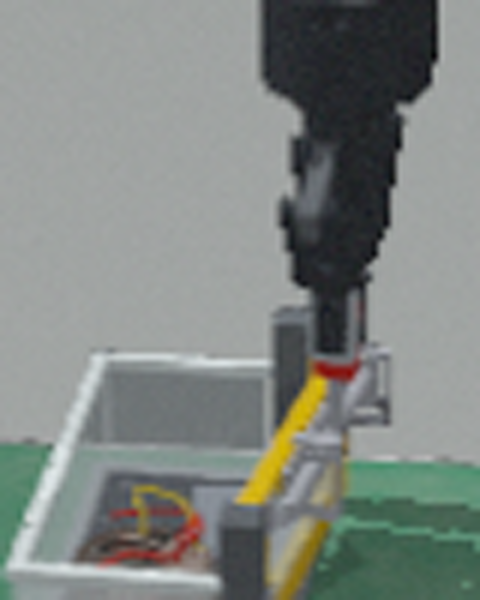

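View pics/n_top.png

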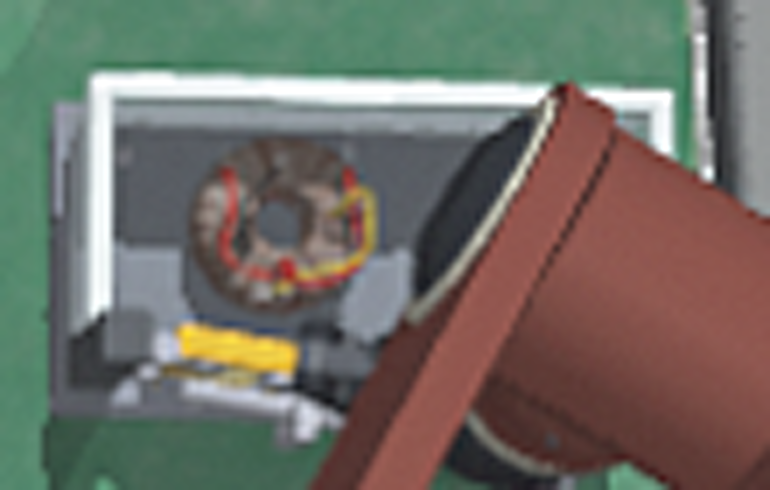

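Request:
{"api": "move_arm", "payload": {"rows": [{"tx":0.0049,"ty":0.0011,"tz":0,"ax":0,"ay":0,"az":3.2,"jaw":255},{"tx":0.0049,"ty":0.0011,"tz":0,"ax":0,"ay":0,"az":3.2,"jaw":255},{"tx":0.0049,"ty":0.0011,"tz":0,"ax":0,"ay":0,"az":3.2,"jaw":255},{"tx":0,"ty":0,"tz":0,"ax":0,"ay":0,"az":0,"jaw":255}]}}

```text
time: 15.1
tool_pos: [0.4917, -0.229, 0.1374]
tool_rot: [0.001, 0.185, 0.983, -0.001]
contact_force: [0.5, -0.3, -2.8]
gripper_width: 0.127
```

```bash
python3 gt.py 25
```

```text
gate angle deg (from pos) 18.36 draw(min) 0.0373
t 15.1 pos [ 0.4917 -0.229   0.1374] yang 68.6 F [ 0.5 -0.3 -2.8] w 0.127
shift [0. 0. 0.] turn [-0.07  0.12  6.42]
t 15.1 pos [ 0.4917 -0.229   0.1374] yang 68.6 F [ 0.5 -0.3 -2.8] w 0.127
shift [ 0.0102  0.0023 -0.    ] turn [-0.07  0.12  6.42]
```

Request:
{"api": "move_arm", "payload": {"rows": [{"tx":0.0051,"ty":0.0011,"tz":0,"ax":0,"ay":0,"az":3.3,"jaw":255},{"tx":0.0051,"ty":0.0011,"tz":0,"ax":0,"ay":0,"az":3.3,"jaw":255},{"tx":0,"ty":0,"tz":0,"ax":0,"ay":0,"az":0,"jaw":255},{"tx":0,"ty":0,"tz":0,"ax":0,"ay":0,"az":0,"jaw":255},{"tx":0,"ty":0,"tz":0,"ax":0,"ay":0,"az":0,"jaw":255},{"tx":0,"ty":0,"tz":0,"ax":0,"ay":0,"az":0,"jaw":255},{"tx":0,"ty":0,"tz":0,"ax":0,"ay":0,"az":0,"jaw":255}]}}

```text
time: 15.8
tool_pos: [0.4843, -0.2237, 0.1375]
tool_rot: [0.001, 0.237, 0.972, -0.001]
contact_force: [-1.2, 0.3, -1.8]
gripper_width: 0.127
```

```bash
python3 look.py p side,290,70,80,100,6 top,220,150,280,90,2; python3 gt.py 25
python3 - <<'E'
import pickle,cv2
cv2.imwrite("pics/p_full.png",pickle.load(open("p_side.pkl","rb"))["color"][:,:,::-1])
E
```

```text
gate angle deg (from pos) 24.15 draw(min) 0.0373
t 15.9 pos [ 0.4843 -0.2237  0.1374] yang 62.6 F [ 0.1  0.7 -1.5] w 0.13
shift [0. 0. 0.] turn [-0.09  0.12  0.38]
t 15.9 pos [ 0.4843 -0.2237  0.1374] yang 62.6 F [ 0.1  0.7 -1.5] w 0.13
shift [ 0.0013 -0.     -0.    ] turn [-0.09  0.12  0.38]
```

View pics/p_side.png

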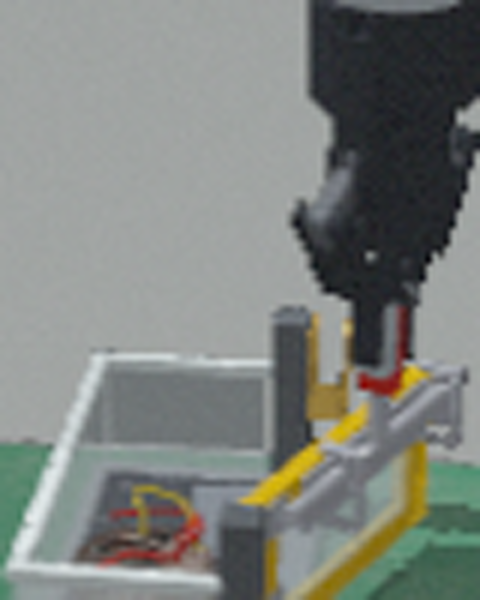

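View pics/p_full.png

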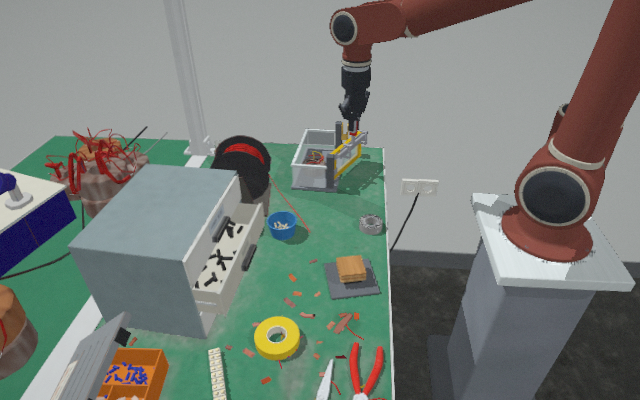

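View pics/p_top.png

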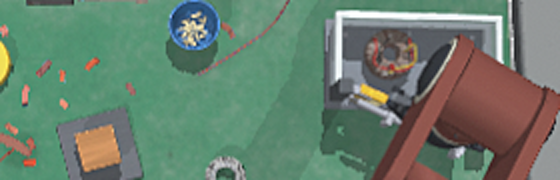

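```bash
python3 gt.py 25 | head -2; python3 -c "
from plant import manip
print(manip.job_done()); s=manip.state(); print(s['tool_pos'],s['gripper_width'])"
```

```text
gate angle deg (from pos) 24.15 draw(min) 0.0373
t 15.9 pos [ 0.4843 -0.2237  0.1374] yang 62.6 F [ 0.1  0.7 -1.5] w 0.13
the job is handed in; nothing more can be done
None
the job is handed in; nothing more can be done
```

The job is done and handed in at about 16 s. No verdict was reported, so the results below come from my own checks.

- **Plates:** I squeezed the stack once along each stand axis. Both pictures then showed the edges flush. In the side view, the lower corners lay within about 1 mm of where a flush stack would put them. The stack centre was about 2 mm from the stand's centre.
- **Bolt:** I gripped the red handle from above, lifted it about 16 mm, and drew it back about 37 mm. The wrist force stayed within about 3 N in the readings I took during the lift and the pull.
- **Gate:** I swung it along its arc to about 24–25°; the tool's position gives 24.2° and its yaw gives 24.6°. The last picture shows the gate ajar with the handle still between the pads. The gripper width is steady at 0.13 of full opening.
- **Cup, core and tape:** they look undisturbed in the last side picture, judged by eye rather than measured.

**Disagreements:**
- The two cameras differed by about 5 mm in y on the stand and the top plate. I first read the handle's y about 4 mm off and corrected it before gripping.
- The wrist force showed almost none of the pull I expected from the gate's spring. Its moment about the vertical axis read 0.43 N m partway through the swing.

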